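# Load a filter cassette through the dust flap of a microscope light source

## Robot

A 7-joint arm with a two-finger parallel gripper is mounted at the origin on the work surface. World frame = base frame: x ahead of the robot, y to its left, z up, the work surface at z = 0. Lengths are in mm, angles in rad, forces in N, time in s.
With the tool pointing down it reaches from about 425 to 825 mm from the base axis. Payload 3.6 kg.
Tool frame: the origin (TCP) lies on the centre line of the jaws, within the pads' length; the fingertips stand 11 mm ahead of it and the grasp point (between the pads) lies 8 mm behind it (arm.finger_overhang is the distance from the TCP to the fingertips, in mm); z points along the fingers, y is the direction in which the jaws open and shut (so a half turn about z gives the same grasp; the last joint's range is limited). The gripper opens to 85 mm and grips with 20 to 120 N. Pads are 22 mm wide; open, the fingers measure 114 mm over their backs; the gripper's body (76 mm by 85 mm) begins 54 mm behind the grasp point. The pads swing forward as they close: fully open they stand 13 mm farther back than shut.
Start: joints at [1.202, 0.615, -0.013, 1.423, 0.008, 1.103, -0.04], TCP at [218.492, -612.148, 242.297] pointing down, gripper open.
Joint ranges: [-3.12, 3.12], [-0.3, 2.06], [-1.34, 1.32], [0.26, 2.42], [-1.36, 4.5], [0.01, 1.98], [-2.84, 2.84]. Speed limits (rad/s): [2.79, 2.79, 3.14, 3.14, 3.14, 3.14, 3.14].

## Interface

Orientations are given as a unit quaternion [x, y, z, w].
In Python, from cell import arm gives the robot as it stands.
- The arm moves only by the tool play_rows, never from a script. Its arguments are lists of equal length, an entry for each row: "dp": the shift along the tool's x, y, z in cm, a list of three; "delta_rot": the turn, a rotation vector about the tool's x, y, z in rad, a list of three. In form: {"dp": [[x, y, z], ...], "delta_rot": [[wx, wy, wz], ...]}. A call has 1 to 5 rows; each row shifts and turns the commanded pose from where the row before left it, along the tool's axes as they then stand; what a row does not reach is not made up. A row lasts 1/12 s, in which the tool goes at most 41.7 mm and 7.16 degrees, less where a joint would pass 70% of its speed; a pose out of reach is approached as far as the arm can. A call is refused whole if a number of a shift passes 4.17 or a number of a turn 0.125, either way. A call with a gripper value outside its range is refused whole. "claw" is the opening, from -1 (shut) to 1 (fully open), so that 0 is half open, set as the call begins (left out, the last holds). The fingers move at their own pace and stop on an object; "force" is the grip in N (left out, the last holds). Time passes only in rows, so rows that do not move let the fingers close. It gives the time, the measured TCP pose, the force and the opening at its end, in the units of the state.
- arm.get_obs(): the state, without advancing time (a new reading comes with each control period).
- arm.grab_frame(name): name is "scene" or "top" or "wrist"; returns a dict with "frame" (480x640x3 uint8, red, green, blue), "intrinsics" (3x3 intrinsics, pixels), "rvec" (rotation vector, rad) and "tvec" (3), from world to camera coordinates, as OpenCV has them. Camera axes: x right, y down, z forward; pixel columns grow to the right and rows downward; lengths in mm; the calibration is good to about 2 mm. A picture is of the moment at which its call begins. There is no depth.
- arm.sign_off(): hands the job in, once; it reports no verdict.
The state is a dict: "clock": time; "joint_pos": joint angles; "joint_vel": joint speeds; "effort": joint torques, N m; "tool_pos": TCP position; "tcp_rot": TCP orientation; "ft_force": force on the tool from outside, world axes, zero at the start; "wrist_torque": the same for the moment, N m; "finger_gap": finger opening in mm.
Only numpy, scipy, OpenCV 4.12 (cv2) and the standard library are available. Lean on these libraries where they do the work, as an engineer would, in place of code of your own. Each camera call takes 0.05 s, during which the arm holds its last target. There are 200 camera calls.

## Task

Take the wide filter cassette with the finger tab out of the storage stand and load it, tab up, into the light source: push it down through the spring dust flap in the lid, feel for the carrier underneath, which may have been left off-centre to either side along the slot, and ease the cassette down until it is fully home on its stop. The filter is glass, so press gently and never force it; then withdraw and let the flap swing shut by itself. Leave the stand, the narrow holder, the stone tray, the tweezers and the loupe where they are.

Things in the scene. Friction and masses are not known exactly. Their poses are not given: they have to be found in the camera images.
- cassette_center (a point): Filter cassette: flat aluminium frame 10 mm thick (x), 60 wide (y), 68 tall, square glass window, plus a finger tab 30 wide, 27 tall, as thick, on the middle of its top: 95 mm tall in all, 0.12 kg. Point half-way up, 47.5 mm above the foot. Stands upright, sunk 25 mm in a slot of the stand. Either way round fits. Bottom corners rounded 3 mm; a shallow notch in each side edge 49 mm above the foot.
- stand: Grey storage stand, a fixed block 125 mm (x) by 88 mm (y), 35 mm high, with two upright slots 70 mm apart along its x, 62 mm long along its y and 25 mm deep. Origin at the centre of its underside. The wide cassette is in one slot, the narrow holder in the other, either way about.
- narrow_center (a point): Narrow filter holder, 10 x 40 x 68 mm, aluminium with a glass window, no tab; stands in the other slot of the stand and stays there. The point is half-way up.
- lamp: Microscope light source: fixed cream box 200 (x) by 250 (y) mm, flat lid 155 mm above the bench; black front (-x) with light-guide port, knob and switch. Origin at the centre of its underside. The slot in the lid, 44 mm (x) by 92 mm (y), centred in the lid, is closed by the flap. The cassette goes in upright with its width along the lamp's y, into a carrier hidden below (see mouth, stop).
- slot (a point): Point on the lid's surface where the middle of the cassette's thickness must go in: midway along the slot, 6 mm from the slot's centre line towards the lamp's -x. Axes are the lamp's: x across the slot (the cassette's thickness), y along it (its width), z up.
- mouth (a point): Middle of the range of the carrier's mouth, 40 mm straight below the slot point, hidden. The carrier, a channel open at the top, sits up to 12 mm to either side along the lamp's y on a stiff slide (15 N to shift). Across the thickness it is flared (3 mm each way), its front (-x) guides from 8 mm under the lid; along the width play is 1 mm a side: over 2 mm off, the foot lands on its end wall.
- stop (a point): Level of the carrier's stop, 133 mm below the slot point: the home level of the cassette's foot (top of the tab then 38 mm below the lid, clear of the flap's swing). From 49 mm above the stop downwards a sprung roller bears on the cassette's edge: it must be pushed, a few newtons, e.g. on the tab with closed fingertips, until the roller drops into the notch and the foot meets the solid stop.
- flap (a joint): Spring dust flap: steel plate 42 x 89 x 2.5 mm, flush in the lid, hinged along the slot's +x edge (28 mm from the slot point), swings down into the lamp. 0 is shut, limit 1.25 rad. Its spring resists with 0.06 Nm shut plus 0.06 Nm per rad (2 to 5 N on the cassette, enough to keep a cassette that is part-way in from sinking) and shuts it when nothing is in its way. It rubs on the cassette.
- stones: Black stone tray 110 x 80 x 18 mm with five stones, loose on the bench; to be left alone. Origin at the centre of its underside.
- tweezers: Steel tweezers 150 mm long along x, loose on the bench; to be left alone. Origin at the underside.
- loupe: Folding loupe, 65 x 30 x 16 mm, loose on the bench; to be left alone. Origin under its round lens barrel.

How it is judged (in metres and radians):
On the way:
1. the cassette is through the flap, holding it open, its foot at least 20 mm below the lid (value of joint flap above 0.4 rad and z of cassette_center in the frame of slot below 0.0275 m and horizontal distance between cassette_center and slot below 0.02 m), for 0.2 s.
At the end, for the whole second after the job is handed in: The cassette stands upright (within 0.08 rad) in the carrier under the slot, its foot within 2 mm of the stop, at rest, and the flap has swung shut (below 0.06 rad) (z of cassette_center in the frame of slot below -0.0835 m and horizontal distance between cassette_center and slot below 0.018 m and angle between cassette_center's own z axis and vertical below 0.08 rad and linear speed of cassette below 0.01 m/s and value of joint flap below 0.06 rad); the robot touches nothing.
It fails at once if the cassette is forced against the light source (over 35 N) (contact force between cassette and lamp above 35 N).
It fails at once if the robot itself presses or knocks the light source or its flap with over 25 N (contact force between any of the fingers, the arm and lamp above 25 N).
It fails at once if the narrow holder is moved by over 15 mm (distance of narrow_center from where it was at the start of the episode above 0.015 m).
It fails at once if the stone tray, the tweezers or the loupe is moved by over 15 mm (distance of any of stones, tweezers, loupe from where it was at the start of the episode above 0.015 m).
It also fails if it takes over 72 s, if anything falls off the work surface, if the arm or the gripper's body presses on something with over 40 N, if the wrist force passes 120 N, or if a joint passes its speed limit or range.

## Working session

There is one attempt and no reset: what is moved stays moved. The work goes in short steps, Python scripts to look and compute and a tool call to move; the robot and the scene stay as the last step left them, time stands still between calls to the robot, and variables do not carry over. Pictures are saved under pics/ and viewed, about 8 in all and at most 12, crops included, and the job is handed in when it is done.

Besides the shell and the picture viewer there is one more tool, called as a command line: name --argument value ..., lists and objects as JSON in quotes. play_rows: Moves the arm, as the interface text tells. Its arguments: {"type":"object","properties":{"dp":{"type":"array"},"delta_rot":{"type":"array"},"claw":{"type":"number"},"force":{"type":"number"}},"required":["dp","delta_rot"]}

```bash
mkdir -p pics; cat > h.py <<'E'
from cell import arm
import numpy as np, cv2
from scipy.spatial.transform import Rotation as R
def grab(n,f):
    d=arm.grab_frame(n); cv2.imwrite(f'pics/{f}.png',cv2.cvtColor(d['frame'],cv2.COLOR_RGB2BGR))
    np.savez(f'pics/{f}.npz',K=d['intrinsics'],r=d['rvec'],t=d['tvec']); return d
def cal(f): d=np.load(f'pics/{f}.npz'); return d['K'],d['r'].reshape(3),d['t'].reshape(3)
def px2w(f,u,v,z):
    K,r,t=cal(f); Rm=R.from_rotvec(r).as_matrix(); c=-Rm.T@t
    d=Rm.T@np.linalg.inv(K)@np.array([u,v,1.]); return c+d*(z-c[2])/d[2]
def w2px(f,P):
    K,r,t=cal(f); return cv2.projectPoints(np.array(P,float).reshape(-1,1,3),r,t,K,None)[0].reshape(-1,2)
E
python3 - <<'E'
from h import *
for n in('top','scene'):
    grab(n,n+'0'); K,r,t=cal(n+'0'); print(n,K.round(1).tolist(),(-R.from_rotvec(r).as_matrix().T@t).round())
o=arm.get_obs(); print(o['tool_pos'],o['tcp_rot'],o['clock'],o['finger_gap'],o['ft_force'])
E
```

```text
top [[568.4, 0.0, 320.6], [0.0, 568.4, 247.1], [0.0, 0.0, 1.0]] [ 468.    0. 1419.]
scene [[569.5, 0.0, 321.0], [0.0, 569.5, 249.0], [0.0, 0.0, 1.0]] [1443. -111. 1126.]
[ 218.2672631  -611.52880243  241.22360246] [ 9.85342238e-01  1.70584995e-01 -2.08433246e-04 -1.17875367e-03] 0.1 85.27798077709613 [ 0.87505664 -0.01130293 -0.29642378]
```

View pics/top0.png

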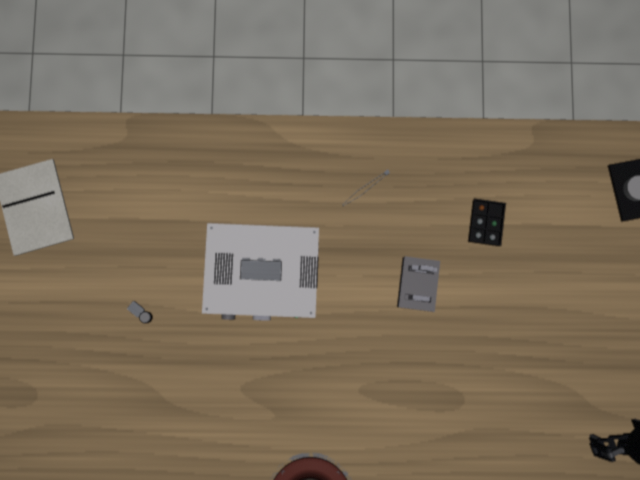

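View pics/scene0.png

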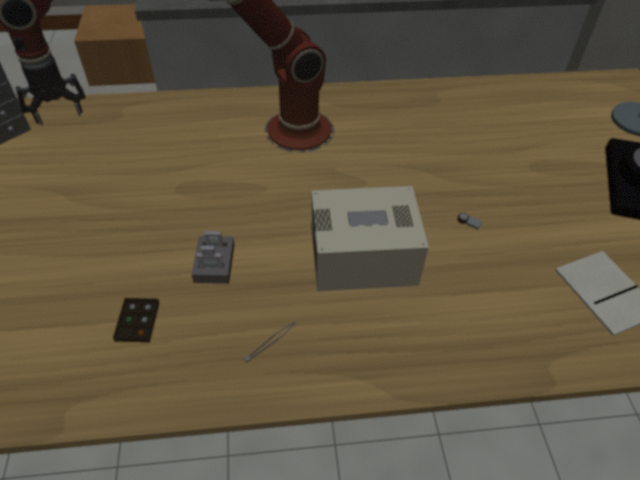

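The top picture shows the lamp lid with corners near (208,224), (319,228), (316,317) and (203,313). The stand is at (419,284) and the robot is to the lower right. I'll zoom in on the lamp and stand.

```bash
python3 - <<'E'
import cv2,numpy as np
a=cv2.imread('pics/top0.png');b=cv2.imread('pics/scene0.png')
z=lambda i,x,y,w,h,s:cv2.resize(i[y:y+h,x:x+w],None,fx=s,fy=s,interpolation=cv2.INTER_CUBIC)
o=np.zeros((600,800,3),np.uint8)
o[:300,:390]=z(a,198,218,130,100,3)
o[:300,400:720]=z(a,390,250,64,60,5)
o[300:600,:400]=z(b,180,225,80,60,5)
o[300:600,410:770]=z(b,305,182,120,100,3)
cv2.imwrite('pics/zoom.png',o)
E
```

```text
(no output)
```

View pics/zoom.png

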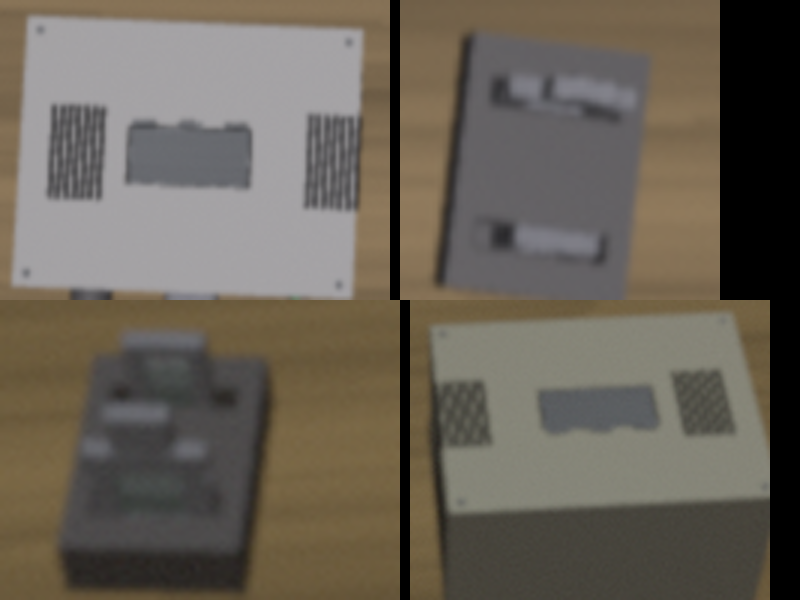

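The wide tabbed cassette is in the far (+x) slot, near top pixel (423,268). The narrow holder is in the near slot. The slot in the lid is at about (261,270), with the hinge on the far edge.

```bash
cat >> h.py <<'E'
from scipy.optimize import least_squares
def fitrect(f,pix,L,z):  # L: local xy points
    L=np.array(L,float)
    def g(p):
        c,s=np.cos(p[2]),np.sin(p[2]); W=np.c_[L@np.array([[c,s],[-s,c]])+p[:2],np.full(len(L),z)]
        return (w2px(f,W)-pix).ravel()
    q=px2w(f,*np.mean(pix,0),z)
    s=least_squares(g,[q[0],q[1],0]); return s.x,np.abs(s.fun).max()
E
python3 - <<'E'
from h import *
p=np.array([[28,16],[363,30],[352,297],[12,286]])/3+[198,218]
print('lamp',fitrect('top0',p,[[100,125],[100,-125],[-100,-125],[-100,125]],155))
p=np.array([[127,122],[251,126],[250,188],[126,184]])/3+[198,218]
print('slot',fitrect('top0',p,[[22,46],[22,-46],[-22,-46],[-22,46]],155))
p=np.array([[540-465,387-300],[658,0],[0,0]][:1])
p=(np.array([[478,35],[650,57],[627,298],[447,288]])-[400,0])/5+[390,250]
print('stand',fitrect('top0',p,[[62.5,44],[62.5,-44],[-62.5,-44],[-62.5,44]],35))
p=(np.array([[431,325],[735,314],[770,498],[449,513]])-[410,300])/3+[305,182]
print('lampS',fitrect('scene0',p,[[-100,-125],[-100,125],[100,125],[100,-125]],155))
p=(np.array([[95,357],[268,362],[243,550],[64,548]])-[0,300])/5+[180,225]
print('standS',fitrect('scene0',p,[[-62.5,-44],[-62.5,44],[62.5,44],[62.5,-44]],35))
o=arm.get_obs();print(R.from_quat(o['tcp_rot']).as_matrix().round(3))
E
```

```text
lamp (array([ 5.39813283e+02,  1.15984050e+02, -2.57557934e-02]), np.float64(0.48394892672820333))
slot (array([ 5.40727799e+02,  1.16328710e+02, -1.47400562e-02]), np.float64(0.5464031329094041))
stand (array([ 5.18130948e+02, -2.60886146e+02, -1.02465333e-01]), np.float64(1.8931204298214652))
lampS (array([ 5.42548597e+02,  1.15530406e+02, -4.59932180e-02]), np.float64(2.5358274156864695))
standS (array([ 5.21963904e+02, -2.56344253e+02, -1.04284275e-01]), np.float64(0.9045327057935424))
[[ 0.942  0.336 -0.001]
 [ 0.336 -0.942  0.002]
 [-0.    -0.002 -1.   ]]
```

```bash
cat >> h.py <<'E'
import json
def plan(pos,yaw,n,tilt=True,cur=None):
    o=arm.get_obs(); p0=np.array(o['tool_pos']) ; R0=R.from_quat(o['tcp_rot'])
    if cur is not None: p0=np.array(cur,float)
    Rt=R.from_euler('z',yaw)*R.from_matrix(np.diag([1.,-1,-1]))
    w=((R0.inv()*Rt).as_rotvec())/n
    dp=[];P=p0.copy();Rc=R0
    for i in range(n):
        tgt=p0+(np.array(pos)-p0)*(i+1)/n
        d=np.round(Rc.inv().apply(tgt-P)/10,2); P=P+Rc.apply(d*10); Rc=Rc*R.from_rotvec(np.round(w,4)); dp.append(d.tolist())
    print('end',P.round(1))
    for k in range(0,n,5): print(json.dumps(dp[k:k+5]),np.round(w,4).tolist())
E
python3 - <<'E'
from h import *
plan([555,-262,240],np.pi/2-.103,13)
E
```

```text
end [ 555. -262.  240.]
[[3.34, -1.66, 0.01], [3.48, -1.37, 0.02], [3.58, -1.06, 0.01], [3.65, -0.75, 0.01], [3.71, -0.43, 0.01]] [-0.0002, -0.0001, -0.0865]
[[3.73, -0.1, 0.01], [3.73, 0.21, 0.01], [3.7, 0.54, 0.01], [3.63, 0.85, 0.01], [3.55, 1.17, 0.01]] [-0.0002, -0.0001, -0.0865]
[[3.43, 1.47, 0.01], [3.29, 1.75, 0.01], [3.13, 2.04, 0.01]] [-0.0002, -0.0001, -0.0865]
```

play_rows --dp '[[3.34,-1.66,0],[3.48,-1.37,0],[3.58,-1.06,0],[3.65,-0.75,0],[3.71,-0.43,0]]' --delta_rot '[[0,0,-0.0865],[0,0,-0.0865],[0,0,-0.0865],[0,0,-0.0865],[0,0,-0.0865]]'

```text
clock: 0.52
tool_pos: [348.7, -476.1, 241.9]
tcp_rot: [0.925, 0.38, -0.0, -0.001]
ft_force: [1.2, -0.4, 0.2]
finger_gap: 85.3
```

play_rows --dp '[[3.73,-0.1,0],[3.73,0.21,0],[3.7,0.54,0],[3.63,0.85,0],[3.55,1.17,0]]' --delta_rot '[[0,0,-0.0865],[0,0,-0.0865],[0,0,-0.0865],[0,0,-0.0865],[0,0,-0.0865]]'

```text
clock: 0.93
tool_pos: [478.2, -341.7, 242.0]
tcp_rot: [0.822, 0.57, -0.0, -0.0]
ft_force: [0.1, -0.2, -0.1]
finger_gap: 85.1
```

play_rows --dp '[[3.43,1.47,0],[3.29,1.75,0],[3.13,2.04,0],[0,0,0],[0,0,0]]' --delta_rot '[[0,0,-0.0865],[0,0,-0.0865],[0,0,-0.0865],[0,0,0],[0,0,0]]'

```text
clock: 1.35
tool_pos: [556.7, -259.2, 241.7]
tcp_rot: [0.741, 0.672, 0.001, -0.001]
ft_force: [-0.8, -1.4, -0.5]
finger_gap: 85.3
```

```bash
python3 - <<'E'
from h import *
grab('wrist','w1'); o=arm.get_obs()
print(o['tool_pos'],R.from_quat(o['tcp_rot']).as_matrix().round(3).tolist(),np.round(o['joint_pos'],2),o['ft_force'])
K,r,t=cal('w1');print(K,-R.from_rotvec(r).as_matrix().T@t)
E
```

```text
[ 555.11924672 -262.06334369  241.60490743] [[0.102, 0.995, -0.002], [0.995, -0.102, 0.0], [0.0, -0.002, -1.0]] [ 0.61  0.58 -0.34  1.53  0.21  1.07  0.12] [-0.40766727 -0.58744319  0.37500401]
[[362.26847153   0.         319.89289531]
 [  0.         362.26847153 234.97038878]
 [  0.           0.           1.        ]] [ 565.05793442 -188.36223072  373.38043414]
```

View pics/w1.png

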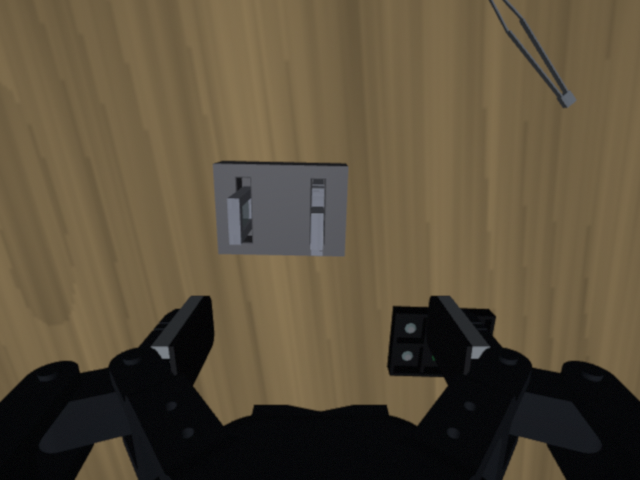

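The wrist view shows the stand's top face from (216,165) to (345,255). The wide cassette's tab is near (317,230) and the narrow holder is at left, near (237,218). I'll zoom in on this to measure accurately.

```bash
python3 - <<'E'
from h import *
a=cv2.imread('pics/w1.png')
cv2.imwrite('pics/w1z.png',cv2.resize(a[155:265,205:355],None,fx=5,fy=5,interpolation=cv2.INTER_CUBIC))
E
```

```text
(no output)
```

View pics/w1z.png

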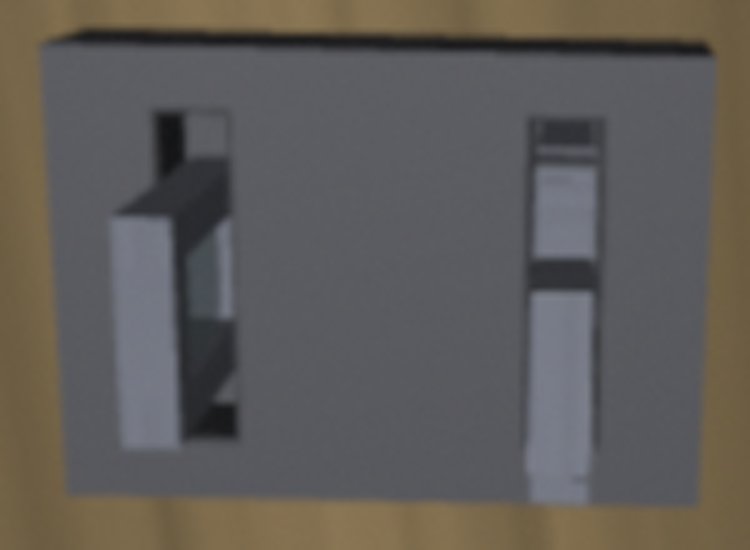

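```bash
python3 - <<'E'
from h import *
c=lambda q:np.array(q)/5+[205-.4,155-.4]
print(fitrect('w1',c([[42,44],[716,56],[698,506],[68,494]]),[[-62.5,44],[62.5,44],[62.5,-44],[-62.5,-44]],35))
print(fitrect('w1',c([[530,290],[596,290],[592,474],[527,472]]),[[-5,15],[5,15],[5,-15],[-5,-15]],105))
# shoulder +y end
print([px2w('w1',*c(q),78) for q in([535,163],[596,165])],[px2w('w1',*c(q),35) for q in([530,118],[605,118],[525,440])])
plan([555,-262,112],np.pi/2-.103,5)
E
```

```text
(array([ 5.20552354e+02, -2.59646123e+02, -1.17734943e-01]), np.float64(0.5932239795498049))
(array([ 5.55287354e+02, -2.63188087e+02, -1.18436160e-01]), np.float64(0.584911834069743))
[array([ 553.78595257, -233.1042205 ,   78.        ]), array([ 563.68580757, -234.40885666,   78.        ])] [array([ 552.09610032, -231.17074734,   35.        ]), array([ 565.98677798, -232.53846175,   35.        ]), array([ 544.51465426, -293.54824534,   35.        ])]
end [ 555. -262.  112.]
[[0.0, 0.0, 2.59], [0.0, 0.0, 2.59], [0.0, 0.0, 2.6], [0.0, 0.0, 2.59], [0.0, 0.0, 2.59]] [-0.0003, -0.0, 0.0002]
```

```bash
python3 - <<'E'
from h import *
plan([555.2,-263.4,116],np.pi/2-.118,5)
E
```

```text
end [ 555.2 -263.4  116. ]
[[-0.03, 0.01, 2.51], [-0.02, 0.01, 2.51], [-0.03, 0.0, 2.52], [-0.03, 0.01, 2.51], [-0.02, 0.01, 2.51]] [-0.0003, -0.0, 0.0032]
```

play_rows --dp '[[-0.03,0.01,2.5],[-0.03,0.01,2.5],[-0.02,0,2.5],[-0.03,0,2.5],[-0.02,0,2.5]]' --delta_rot '[[0,0,0.0032],[0,0,0.0032],[0,0,0.0032],[0,0,0.0032],[0,0,0.0032]]' --claw -0.3

```text
clock: 1.82
tool_pos: [553.4, -266.7, 116.1]
tcp_rot: [0.75, 0.662, -0.001, 0.0]
ft_force: [0.4, -1.2, -0.0]
finger_gap: 30.0
```

play_rows --dp '[[0,0,0],[0,0,0],[0,0,0],[0,0,0]]' --delta_rot '[[0,0,0],[0,0,0],[0,0,0],[0,0,0]]'

```text
clock: 2.15
tool_pos: [556.2, -265.0, 119.4]
tcp_rot: [0.748, 0.663, 0.001, 0.002]
ft_force: [-0.2, -0.4, -0.4]
finger_gap: 30.0
```

```bash
python3 - <<'E'
from h import *
o=arm.get_obs();print(o['tool_pos'],o['finger_gap'],R.from_quat(o['tcp_rot']).as_matrix().round(3).tolist())
grab('wrist','w2')
K,r,t=cal('w2')
a=cv2.imread('pics/w2.png')
yaw=-.118;ex=np.array([np.cos(yaw),np.sin(yaw),0]);ey=np.array([-ex[1],ex[0],0]);C=np.array([555.2,-263.4,105])
q=w2px('w2',[C+a_*5*ex+b*15*ey for a_,b in((-1,1),(1,1),(1,-1),(-1,-1))]).astype(int)
print(q)
cv2.polylines(a,[q],True,(0,0,255),1); cv2.imwrite('pics/w2.png',a)
E
```

```text
[ 556.24100765 -265.04070067  119.3695559 ] 29.959810135406894 [[0.12, 0.993, 0.003], [0.993, -0.12, -0.002], [-0.001, 0.004, -1.0]]
[[302 262]
 [325 261]
 [325 324]
 [303 324]]
```

View pics/w2.png

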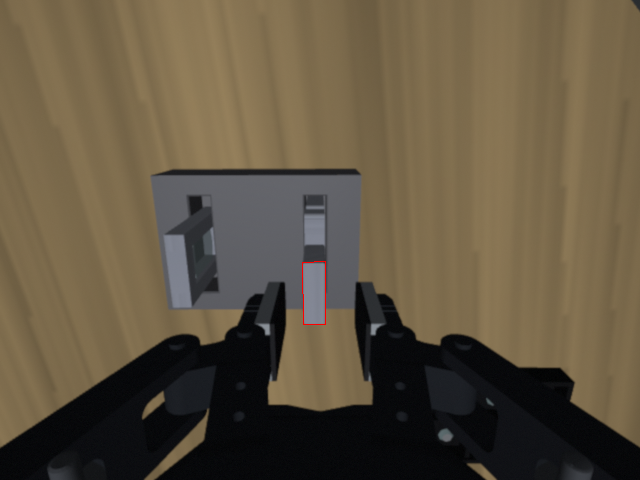

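The wrist view shows the tab at columns 303–325, mid 314, while the jaws are centred on about column 320. The tool therefore needs about −2.6 mm along its y. Then I'll descend and grip.

play_rows --dp '[[0,-0.26,0],[0,0,0.6],[0,0,0.6],[0,0,0.5],[0,0,0.5]]' --delta_rot '[[0,0,0],[0,0,0],[0,0,0],[0,0,0],[0,0,0]]'

```text
clock: 2.62
tool_pos: [552.4, -263.6, 94.5]
tcp_rot: [0.748, 0.664, -0.0, -0.0]
ft_force: [0.7, 0.2, -0.1]
finger_gap: 30.2
```

play_rows --dp '[[0,0,0],[0,0,0]]' --delta_rot '[[0,0,0],[0,0,0]]'

```text
clock: 2.78
tool_pos: [552.4, -263.5, 94.6]
tcp_rot: [0.748, 0.664, -0.0, -0.001]
ft_force: [0.4, 0.5, 0.3]
finger_gap: 29.9
```

play_rows --dp '[[0,0,0],[0,0,0],[0,0,0],[0,0,0],[0,0,0]]' --delta_rot '[[0,0,0],[0,0,0],[0,0,0],[0,0,0],[0,0,0]]' --claw -1 --force 45

```text
clock: 3.2
tool_pos: [552.9, -263.7, 95.6]
tcp_rot: [0.748, 0.664, 0.0, 0.0]
ft_force: [0.1, 0.7, 0.2]
finger_gap: 9.0
```

play_rows --dp '[[0,0,0],[0,0,0]]' --delta_rot '[[0,0,0],[0,0,0]]'

```text
clock: 3.37
tool_pos: [552.9, -263.7, 95.6]
tcp_rot: [0.748, 0.664, 0.0, 0.0]
ft_force: [0.3, -0.9, 0.6]
finger_gap: 9.1
```

play_rows --dp '[[0,0,-0.4],[0,0,-0.8],[0,0,-1],[0,0,-1],[0,0,-1.5]]' --delta_rot '[[0,0,0],[0,0,0],[0,0,0],[0,0,0],[0,0,0]]'

```text
clock: 3.78
tool_pos: [551.9, -263.5, 142.8]
tcp_rot: [0.748, 0.664, -0.001, -0.001]
ft_force: [-0.4, -0.7, -0.3]
finger_gap: 8.7
```

play_rows --dp '[[0,0,-2.5],[0,0,-3],[0,0,-3],[0,0,-3],[0,0,-1.8]]' --delta_rot '[[0,0,0],[0,0,0],[0,0,0],[0,0,0],[0,0,0]]'

```text
clock: 4.2
tool_pos: [553.5, -263.8, 280.3]
tcp_rot: [0.748, 0.664, 0.001, 0.003]
ft_force: [0.6, -0.4, -0.5]
finger_gap: 8.7
```

```bash
python3 - <<'E'
from h import *
o=arm.get_obs();print(o['tool_pos'],o['finger_gap'],o['ft_force'])
# hover for inspection of slot: slot point approx lamp(540.2,116.1) yaw -.026, 6mm -x
plan([534.5,116,275],np.pi/2-.026,12)
E
```

```text
[ 553.5152341 -263.814468   280.3034663] 8.658152123604857 [ 0.62708813 -0.39529316 -0.49060568]
end [534.5 116.  275. ]
[[3.12, -0.53, 0.04], [3.13, -0.52, 0.03], [3.13, -0.48, 0.04], [3.14, -0.46, 0.04], [3.14, -0.44, 0.04]] [0.0005, 0.0002, -0.0078]
[[3.14, -0.41, 0.04], [3.14, -0.39, 0.04], [3.15, -0.36, 0.04], [3.15, -0.34, 0.05], [3.16, -0.32, 0.04]] [0.0005, 0.0002, -0.0078]
[[3.15, -0.29, 0.05], [3.16, -0.26, 0.04]] [0.0005, 0.0002, -0.0078]
```

play_rows --dp '[[3.12,-0.53,0],[3.13,-0.52,0],[3.13,-0.48,0],[3.14,-0.46,0],[3.14,-0.44,0]]' --delta_rot '[[0,0,-0.0078],[0,0,-0.0078],[0,0,-0.0078],[0,0,-0.0078],[0,0,-0.0078]]'

```text
clock: 4.62
tool_pos: [544.0, -104.0, 276.6]
tcp_rot: [0.735, 0.678, 0.0, 0.0]
ft_force: [0.3, 0.0, -1.2]
finger_gap: 8.7
```

play_rows --dp '[[3.14,-0.41,0],[3.14,-0.39,0],[3.15,-0.36,0],[3.15,-0.34,0],[2.5,-0.3,0]]' --delta_rot '[[0,0,-0.0095],[0,0,-0.0095],[0,0,-0.0095],[0,0,-0.0095],[0,0,-0.0095]]'

```text
clock: 5.03
tool_pos: [535.3, 49.3, 276.7]
tcp_rot: [0.718, 0.696, 0.001, -0.0]
ft_force: [1.0, -0.6, -1.0]
finger_gap: 9.3
```

play_rows --dp '[[0,0,0],[0,0,0],[0,0,0],[0,0,0]]' --delta_rot '[[0,0,0],[0,0,0],[0,0,0],[0,0,0]]'

```text
clock: 5.37
tool_pos: [536.3, 44.2, 275.6]
tcp_rot: [0.72, 0.694, -0.0, 0.001]
ft_force: [-0.5, -0.6, -1.0]
finger_gap: 8.8
```

```bash
python3 - <<'E'
from h import *
o=arm.get_obs();print(o['tool_pos'],o['finger_gap'],R.from_quat(o['tcp_rot']).as_matrix().round(3).tolist())
grab('wrist','w3'); K,r,t=cal('w3'); print(-R.from_rotvec(r).as_matrix().T@t)
for z in(155,180,200,275): print(z,w2px('w3',[np.array([*o['tool_pos'][:2],z])]))
E
```

```text
[536.2553727   44.22070477 275.62972447] 8.78818330541163 [[0.036, 0.999, 0.0], [0.999, -0.036, -0.001], [-0.001, 0.0, -1.0]]
[540.14581356 115.8598657  407.02314163]
155 [[318.02542579 231.05754758]]
180 [[317.85008124 241.47348697]]
200 [[317.68215364 251.44883987]]
275 [[316.66213272 312.04083768]]
```

View pics/w3.png

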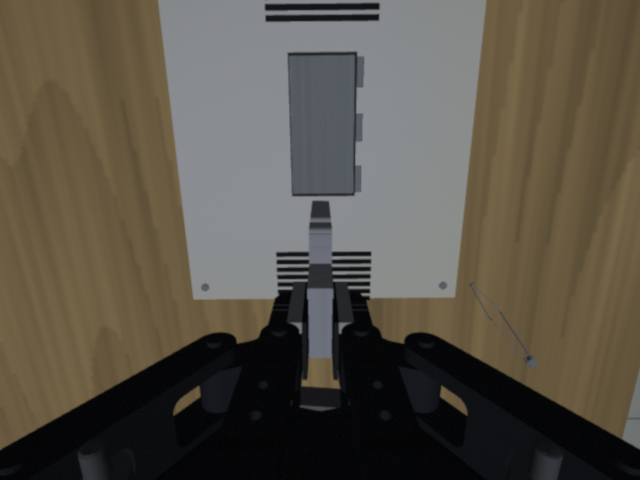

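The wrist view shows the cassette held with its tab centred on about column 320. The lid slot's corners are near (288,53), (357,52), (355,194) and (292,195). I'll fit the slot and cassette in this same camera frame to cancel the calibration bias.

```bash
python3 - <<'E'
from h import *
a=cv2.imread('pics/w3.png')
c1=cv2.resize(a[40:210,275:375],None,fx=3.5,fy=3.5,interpolation=cv2.INTER_CUBIC)
c2=cv2.resize(a[195:365,270:370],None,fx=3.5,fy=3.5,interpolation=cv2.INTER_CUBIC)
cv2.imwrite('pics/w3z.png',np.hstack([c1,c2]))
S=[[-22,46],[22,46],[22,-46],[-22,-46]]
print('slot',fitrect('w3',[[288,53],[357,52],[355,194],[292,195]],S,155))
# lamp lid bottom corners edge lines
print('tab',fitrect('w3',[[309,289],[332,289],[332,357],[307,357]],[[-5,15],[5,15],[5,-15],[-5,-15]],284.6))
E
```

```text
slot (array([ 5.42320762e+02,  1.15835180e+02, -2.58165955e-02]), np.float64(1.4356595351539454))
tab (array([ 5.37601133e+02,  4.42547714e+01, -4.85657890e-02]), np.float64(2.0932729519551003))
```

View pics/w3z.png

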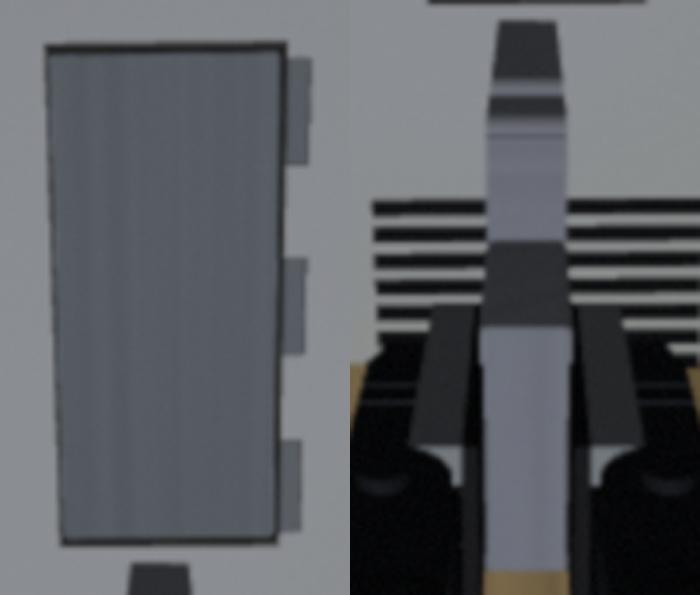

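```bash
python3 - <<'E'
from h import *
S=[[-22,46],[22,46],[22,-46],[-22,-46]]
print('slot',fitrect('w3',[[287.9,52.9],[357,52],[354.1,195.7],[292.4,196]],S,155))
print('lidx',[px2w('w3',*q,155) for q in([193,299.5],[456,298.5])])
print('vent',[px2w('w3',*q,155) for q in([277,253],[370,253],[265.5,7],[379,7])])
for z in(282,284.6,287): print('tab',fitrect('w3',[[307.1,288.4],[333.1,288.4],[332.6,358],[308.3,358]],[[-5,15],[5,15],[5,-15],[-5,-15]],z))
print('shoulder end',[px2w('w3',*q,257.6) for q in([309.3,228],[331.7,228])])
print('foot end',[px2w('w3',*q,190) for q in([312.9,201.3],[328.6,201.3])])
E
```

```text
slot (array([ 5.42201792e+02,  1.15475118e+02, -2.82371632e-02]), np.float64(0.5458614220371203))
lidx [array([438.48634039,  -6.72749155, 155.        ]), array([639.7564302 , -13.28708862, 155.        ])]
vent [array([505.42471032,  28.54156846, 155.        ]), array([573.8685685 ,  26.02751834, 155.        ]), array([509.57759955, 187.74423769, 155.        ]), array([578.94162868, 185.21103433, 155.        ])]
tab (array([ 5.37659115e+02,  4.27078563e+01, -3.22086702e-02]), np.float64(0.507193669045364))
tab (array([ 5.37709507e+02,  4.41897868e+01, -3.22167018e-02]), np.float64(0.6189247400618001))
tab (array([ 5.37755983e+02,  4.55565783e+01, -3.22244572e-02]), np.float64(1.1122635264140968))
shoulder end [array([534.16113541,  74.88107369, 257.6       ]), array([543.73644055,  74.52960013, 257.6       ])]
foot end [array([534.39703156,  73.08255878, 190.        ]), array([543.93733708,  72.73261725, 190.        ])]
```

play_rows --dp '[[1.8,-0.11,0],[1.8,-0.11,0],[1.8,-0.11,0],[1.77,-0.11,0],[0,0,0]]' --delta_rot '[[0,0,-0.003],[0,0,0],[0,0,0],[0,0,0],[0,0,0]]'

```text
clock: 5.83
tool_pos: [533.5, 121.8, 275.7]
tcp_rot: [0.716, 0.698, 0.001, -0.001]
ft_force: [-0.5, 1.7, -1.0]
finger_gap: 8.6
```

play_rows --dp '[[0,0,0],[0,0,0.6],[0,0,0.8],[0,0,0.8],[0,0,0.6]]' --delta_rot '[[0,0,0],[0,0,0],[0,0,0],[0,0,0],[0,0,0]]'

```text
clock: 6.25
tool_pos: [533.5, 116.5, 245.7]
tcp_rot: [0.718, 0.696, -0.001, -0.0]
ft_force: [-0.6, -0.0, -1.0]
finger_gap: 9.1
```

play_rows --dp '[[0,0,0],[0,0,0]]' --delta_rot '[[0,0,0],[0,0,0]]'

```text
clock: 6.42
tool_pos: [533.7, 117.5, 246.6]
tcp_rot: [0.718, 0.696, -0.001, -0.0]
ft_force: [1.1, 0.7, -1.0]
finger_gap: 9.2
```

```bash
python3 - <<'E'
from h import *
o=arm.get_obs();print(o['tool_pos'],o['finger_gap'],o['ft_force'])
grab('wrist','w4');grab('scene','s4');a=cv2.imread('pics/w4.png');b=cv2.imread('pics/s4.png')
c=np.hstack([cv2.resize(a[150:350,230:430],None,fx=2.,fy=2.),cv2.resize(b[130:270,300:440],(400,400),interpolation=cv2.INTER_CUBIC)])
cv2.imwrite('pics/c4.png',c)
E
```

```text
[533.69514436 117.54767239 246.60136554] 9.215937676333082 [ 1.10958619  0.66517064 -1.02600223]
```

View pics/c4.png

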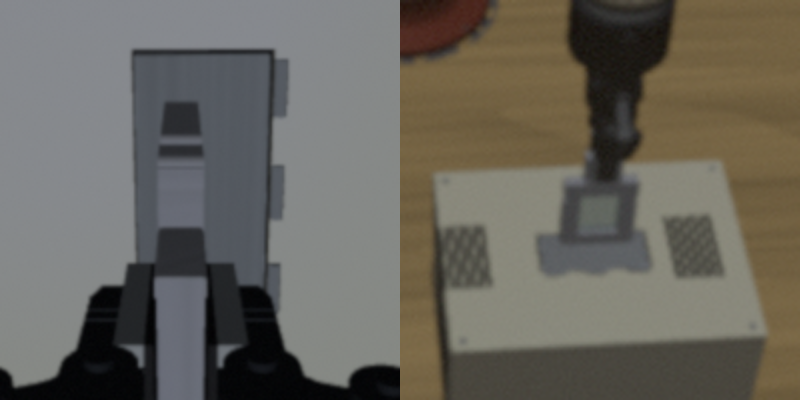

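The foot is just above the lid and about 7 mm to −x of the slot's centre line, where 6 mm is wanted. Along y it is centred. I'll shift +0.8 mm and start down through the flap.

play_rows --dp '[[0,0.08,0.2],[0,0,0.4],[0,0,0.4],[0,0,0.3],[0,0,0]]' --delta_rot '[[0,0,0],[0,0,0],[0,0,0],[0,0,0],[0,0,0]]'

```text
clock: 6.93
tool_pos: [535.4, 118.2, 234.3]
tcp_rot: [0.718, 0.696, 0.001, 0.0]
ft_force: [1.4, 1.1, 2.4]
finger_gap: 9.0
```

play_rows --dp '[[0,0,0.4],[0,0,0.4],[0,0,0.4],[0,0,0.3],[0,0,0]]' --delta_rot '[[0,0,0],[0,0,0],[0,0,0],[0,0,0],[0,0,0]]'

```text
clock: 7.35
tool_pos: [533.6, 118.0, 218.2]
tcp_rot: [0.718, 0.697, -0.001, -0.001]
ft_force: [-1.1, 0.4, 0.6]
finger_gap: 8.7
```

play_rows --dp '[[0,0,0.3],[0,0,0.3],[0,0,0.3],[0,0,0.3],[0,0,0]]' --delta_rot '[[0,0,0],[0,0,0],[0,0,0],[0,0,0],[0,0,0]]'

```text
clock: 7.77
tool_pos: [533.9, 117.9, 206.4]
tcp_rot: [0.718, 0.696, -0.001, -0.001]
ft_force: [-2.6, 0.6, 0.8]
finger_gap: 9.1
```

play_rows --dp '[[0,0,0.1],[0,0,0.1],[0,0,0.1],[0,0,0],[0,0,0]]' --delta_rot '[[0,0,0],[0,0,0],[0,0,0],[0,0,0],[0,0,0]]'

```text
clock: 8.18
tool_pos: [534.6, 118.0, 204.3]
tcp_rot: [0.718, 0.696, -0.0, -0.0]
ft_force: [-1.9, 0.4, 0.5]
finger_gap: 9.0
```

play_rows --dp '[[0,0,0.1],[0,0,0.1],[0,0,0],[0,0,0]]' --delta_rot '[[0,0,0],[0,0,0],[0,0,0],[0,0,0]]'

```text
clock: 8.52
tool_pos: [533.9, 117.9, 201.8]
tcp_rot: [0.718, 0.697, -0.001, -0.001]
ft_force: [-3.9, -0.4, -1.5]
finger_gap: 8.8
```

play_rows --dp '[[0,0,0.1],[0,0,0.1],[0,0,0],[0,0,0]]' --delta_rot '[[0,0,0],[0,0,0],[0,0,0],[0,0,0]]'

```text
clock: 8.85
tool_pos: [534.7, 117.9, 200.5]
tcp_rot: [0.718, 0.696, -0.0, -0.0]
ft_force: [-2.5, -0.4, 2.5]
finger_gap: 8.8
```

play_rows --dp '[[0,0,0.1],[0,0,0],[0,0,0]]' --delta_rot '[[0,0,0],[0,0,0],[0,0,0]]'

```text
clock: 9.1
tool_pos: [534.9, 117.9, 200.3]
tcp_rot: [0.718, 0.696, 0.0, 0.0]
ft_force: [-4.2, -1.4, 7.0]
finger_gap: 8.7
```

play_rows --dp '[[0,0,0.1],[0,0,0],[0,0,0]]' --delta_rot '[[0,0,0],[0,0,0],[0,0,0]]'

```text
clock: 9.35
tool_pos: [535.1, 117.9, 200.3]
tcp_rot: [0.718, 0.696, 0.0, 0.001]
ft_force: [-5.2, -2.8, 11.1]
finger_gap: 8.8
```

```bash
python3 - <<'E'
from h import *
for i in range(4):
    o=arm.get_obs();print(np.round(o['ft_force'],1),np.round(o['wrist_torque'],2)); 
    if i<3: arm.grab_frame('top')
E
```

```text
[-5.2 -2.8 11.1] [-0.34  1.48  0.07]
[-4.8 -1.7 11.9] [-0.24  1.49  0.06]
[-4.7 -1.5 11.3] [-0.31  1.52  0.07]
[-5.  -1.9 10.7] [-0.28  1.5   0.07]
```

play_rows --dp '[[0,0,-0.2],[0,0,-0.2],[0,0,0],[0,0,0]]' --delta_rot '[[0,0,0],[0,0,0],[0,0,0],[0,0,0]]'

```text
clock: 9.83
tool_pos: [534.1, 118.0, 201.6]
tcp_rot: [0.718, 0.696, -0.001, -0.001]
ft_force: [-3.7, 0.2, -0.9]
finger_gap: 9.0
```

```bash
python3 - <<'E'
from h import *
for i in range(4):
    o=arm.get_obs();print(np.round(o['ft_force'],1),np.round(o['wrist_torque'],2),o['tool_pos'].round(1) if hasattr(o['tool_pos'],'round') else o['tool_pos']); 
    if i<3: arm.grab_frame('top')
E
```

```text
[-3.7  0.2 -0.9] [0.08 1.02 0.03] [534.1 118.  201.6]
[-3.2 -0.8 -1.7] [0.07 1.08 0.  ] [534.1 118.  201.7]
[-4.   0.5 -2.6] [0.   1.17 0.01] [534.1 118.  201.7]
[-5.  -0.1 -2.5] [ 0.07  1.19 -0.02] [534.1 117.9 201.7]
```

play_rows --dp '[[-0.2,0,0],[0,0,0.15],[0,0,0.15],[0,0,0],[0,0,0]]' --delta_rot '[[0,0,0],[0,0,0],[0,0,0],[0,0,0],[0,0,0]]'

```text
clock: 10.4
tool_pos: [535.7, 116.4, 200.3]
tcp_rot: [0.718, 0.696, 0.001, 0.001]
ft_force: [-3.6, 0.6, 4.9]
finger_gap: 9.0
```

```bash
python3 - <<'E'
from h import *
for i in range(3):
    o=arm.get_obs();print(np.round(o['ft_force'],1),np.round(o['wrist_torque'],2),o['tool_pos'].round(1) if hasattr(o['tool_pos'],'round') else o['tool_pos']); 
    if i<2: arm.grab_frame('top')
E
```

```text
[-3.6  0.6  4.9] [ 0.29  0.98 -0.01] [535.7 116.4 200.3]
[-3.1  0.5  5.1] [0.28 0.94 0.01] [535.7 116.4 200.3]
[-2.8  0.7  5.5] [0.3  0.88 0.04] [535.7 116.4 200.3]
```

play_rows --dp '[[0,0,-0.25],[-0.2,0,0],[0,0,0.15],[0,0,0.12],[0,0,0]]' --delta_rot '[[0,0,0],[0,0,0],[0,0,0],[0,0,0],[0,0,0]]'

```text
clock: 10.92
tool_pos: [535.0, 113.6, 200.3]
tcp_rot: [0.718, 0.696, 0.0, 0.001]
ft_force: [-4.1, -0.6, 7.7]
finger_gap: 9.0
```

```bash
cat > ft.py <<'E'
from h import *
F=[];M=[]
for i in range(4):
    o=arm.get_obs();F.append(o['ft_force']);M.append(o['wrist_torque']);
    if i<3: arm.grab_frame('top')
print(np.mean(F,0).round(1),np.mean(M,0).round(2),np.round(o['tool_pos'],1),o['clock'])
E
python3 ft.py
```

```text
[-4.5  0.1  7.7] [0.19 1.36 0.05] [535.  113.5 200.3] 11.0667
```

play_rows --dp '[[0,0,-0.25],[-0.2,0,0],[0,0,0.15],[0,0,0.12],[0,0,0]]' --delta_rot '[[0,0,0],[0,0,0],[0,0,0],[0,0,0],[0,0,0]]'

```text
clock: 11.48
tool_pos: [535.2, 111.4, 200.3]
tcp_rot: [0.718, 0.696, 0.0, 0.001]
ft_force: [-4.9, -1.4, 8.7]
finger_gap: 8.6
```

```bash
python3 ft.py
```

```text
[-4.8 -0.7  8.5] [0.09 1.48 0.06] [535.1 111.4 200.3] 11.6333
```

play_rows --dp '[[0,0,-0.25],[-0.2,0,0],[0,0,0.15],[0,0,0.12],[0,0,0]]' --delta_rot '[[0,0,0],[0,0,0],[0,0,0],[0,0,0],[0,0,0]]'

```text
clock: 12.05
tool_pos: [535.2, 109.5, 200.2]
tcp_rot: [0.718, 0.696, 0.0, 0.001]
ft_force: [-5.7, -0.3, 8.8]
finger_gap: 9.0
```

```bash
python3 ft.py
```

```text
[-5.4 -0.7  9.3] [0.13 1.56 0.08] [535.2 109.5 200.2] 12.2
```

play_rows --dp '[[0,0,-0.25],[-0.2,0,0],[0,0,0.15],[0,0,0.12],[0,0,0]]' --delta_rot '[[0,0,0],[0,0,0],[0,0,0],[0,0,0],[0,0,0]]'

```text
clock: 12.62
tool_pos: [535.4, 107.2, 198.9]
tcp_rot: [0.718, 0.696, 0.0, 0.001]
ft_force: [-4.1, 0.2, 3.9]
finger_gap: 9.1
```

```bash
python3 ft.py
```

```text
[-3.5 -0.3  4.6] [-0.05  0.88  0.05] [535.3 107.3 199. ] 12.7667
```

Foot dropped about 1.3 mm lower and with less force, so it is at the mouth. I'll nudge it a little further.

play_rows --dp '[[-0.1,0,0],[0,0,0.1],[0,0,0],[0,0,0]]' --delta_rot '[[0,0,0],[0,0,0],[0,0,0],[0,0,0]]'

```text
clock: 13.1
tool_pos: [534.4, 106.3, 197.0]
tcp_rot: [0.718, 0.696, -0.001, 0.0]
ft_force: [-1.9, -1.2, 0.3]
finger_gap: 8.8
```

```bash
python3 ft.py
```

```text
[-1.9 -1.   0.4] [-0.33  0.52 -0.02] [534.3 106.4 197.1] 13.25
```

play_rows --dp '[[0,0,0.15],[0,0,0],[0,0,0]]' --delta_rot '[[0,0,0],[0,0,0],[0,0,0]]'

```text
clock: 13.5
tool_pos: [534.2, 106.5, 195.6]
tcp_rot: [0.718, 0.696, -0.001, 0.0]
ft_force: [-1.9, -2.2, -0.9]
finger_gap: 9.1
```

```bash
python3 ft.py
```

```text
[-1.7 -2.4 -0.9] [-0.62  0.53 -0.01] [534.2 106.5 195.7] 13.65
```

It's in the channel. The side wall is pushing it −y, so I'll relieve that by 0.7 mm and ease down.

play_rows --dp '[[-0.07,0,0],[0,0,0.2],[0,0,0.2],[0,0,0.2],[0,0,0]]' --delta_rot '[[0,0,0],[0,0,0],[0,0,0],[0,0,0],[0,0,0]]'

```text
clock: 14.07
tool_pos: [534.4, 106.3, 189.8]
tcp_rot: [0.718, 0.696, 0.0, -0.0]
ft_force: [-2.9, -2.7, -0.5]
finger_gap: 8.8
```

```bash
python3 ft.py
```

```text
[-1.8 -1.7 -0.8] [-0.57  0.53 -0.01] [534.4 106.3 189.8] 14.2167
```

play_rows --dp '[[-0.06,0,0],[0,0,0.25],[0,0,0.25],[0,0,0.2],[0,0,0]]' --delta_rot '[[0,0,0],[0,0,0],[0,0,0],[0,0,0],[0,0,0]]'

```text
clock: 14.63
tool_pos: [534.2, 106.1, 182.6]
tcp_rot: [0.718, 0.697, 0.0, -0.0]
ft_force: [-2.2, -0.4, 0.1]
finger_gap: 8.6
```

```bash
python3 ft.py
```

```text
[-2.4 -0.6 -0.3] [-0.19  0.67  0.02] [534.  106.1 182.8] 14.7833
```

play_rows --dp '[[0,0,0.2],[0,0,0.2],[0,0,0.2],[0,0,0],[0,0,0]]' --delta_rot '[[0,0,0],[0,0,0],[0,0,0],[0,0,0],[0,0,0]]'

```text
clock: 15.2
tool_pos: [534.1, 106.0, 176.8]
tcp_rot: [0.718, 0.697, -0.0, -0.0]
ft_force: [-3.8, 0.3, 0.1]
finger_gap: 9.0
```

```bash
python3 ft.py
```

```text
[-3.2  0.4 -0.4] [0.01 0.77 0.03] [534.  106.  176.9] 15.35
```

play_rows --dp '[[0,0,0.2],[0,0,0.2],[0,0,0.15],[0,0,0],[0,0,0]]' --delta_rot '[[0,0,0],[0,0,0],[0,0,0],[0,0,0],[0,0,0]]'

```text
clock: 15.77
tool_pos: [534.2, 105.9, 171.4]
tcp_rot: [0.718, 0.696, -0.0, -0.0]
ft_force: [-2.2, 0.6, -0.3]
finger_gap: 8.8
```

```bash
python3 ft.py; python3 -c "
from h import *
print(np.round(arm.get_obs()['joint_pos'],2))"
```

```text
[-2.4  0.1 -0.7] [0.07 0.71 0.04] [534.1 105.9 171.4] 15.9167
[ 0.02  0.56 -0.39  1.81  0.28  0.82 -0.54]
```

play_rows --dp '[[0,0,0],[0,0,0],[0,0,0],[0,0,0]]' --delta_rot '[[0,0,0],[0,0,0],[0,0,0],[0,0,0]]' --claw -0.4

```text
clock: 16.25
tool_pos: [535.5, 105.7, 172.0]
tcp_rot: [0.718, 0.696, 0.001, 0.001]
ft_force: [0.1, 0.9, -0.0]
finger_gap: 25.8
```

play_rows --dp '[[0,0,-0.3],[0,0,-0.7],[0,0,-1],[0,0,-1],[0,0,-1.5]]' --delta_rot '[[0,0,0],[0,0,0],[0,0,0],[0,0,0],[0,0,0]]'

```text
clock: 16.67
tool_pos: [534.2, 105.7, 217.4]
tcp_rot: [0.718, 0.696, -0.0, -0.0]
ft_force: [-0.4, -0.5, -0.7]
finger_gap: 25.4
```

```bash
python3 ft.py; python3 -c "
from h import *
grab('scene','s5');grab('wrist','w5');a=cv2.imread('pics/w5.png');b=cv2.imread('pics/s5.png')
cv2.imwrite('pics/c5.png',np.hstack([cv2.resize(a[150:390,200:440],(400,400)),cv2.resize(b[130:270,300:440],(400,400),interpolation=cv2.INTER_CUBIC)]))"
```

```text
[-0.   0.4  0.1] [0.03 0.   0.  ] [535.5 106.2 218.4] 16.8167
```

View pics/c5.png

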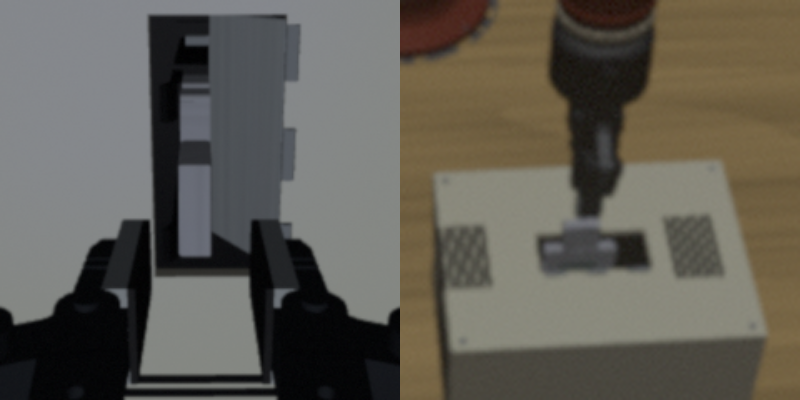

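The cassette stands free in the slot with the flap held open against it. I'll close the fingers and turn 90° so the linkage lies along the slot's long side, then push.

play_rows --dp '[[0,-0.1,0],[0,0,0],[0,0,0],[0,0,0],[0,0,0]]' --delta_rot '[[0,0,-0.1208],[0,0,-0.1208],[0,0,-0.1208],[0,0,-0.1208],[0,0,-0.1208]]' --claw -1

```text
clock: 17.33
tool_pos: [532.9, 105.5, 215.6]
tcp_rot: [0.475, 0.88, -0.001, -0.001]
ft_force: [-0.2, 0.3, -0.3]
finger_gap: -0.1
```

play_rows --dp '[[0,0,0],[0,0,0],[0,0,0],[0,0,0],[0,0,0]]' --delta_rot '[[0,0,-0.1208],[0,0,-0.1208],[0,0,-0.1208],[0,0,-0.1208],[0,0,-0.1208]]'

```text
clock: 17.75
tool_pos: [532.9, 105.4, 215.6]
tcp_rot: [0.192, 0.981, -0.0, -0.001]
ft_force: [0.6, 0.7, 0.2]
finger_gap: 0.2
```

play_rows --dp '[[0,0,0],[0,0,0],[0,0,0],[0,0,0],[0,0,0]]' --delta_rot '[[0,0,-0.1208],[0,0,-0.1208],[0,0,-0.1208],[0,0,0],[0,0,0]]'

```text
clock: 18.17
tool_pos: [533.1, 105.5, 215.7]
tcp_rot: [0.017, 1.0, 0.0, -0.001]
ft_force: [0.1, -0.4, 0.5]
finger_gap: 0.2
```

play_rows --dp '[[0,0,0.6],[0,0,0.6],[0,0,0.5],[0,0,0.3],[0,0,0]]' --delta_rot '[[0,0,0],[0,0,0],[0,0,0],[0,0,0],[0,0,0]]'

```text
clock: 18.58
tool_pos: [532.8, 105.5, 195.5]
tcp_rot: [0.015, 1.0, -0.0, -0.001]
ft_force: [-0.4, 0.4, -0.1]
finger_gap: 0.1
```

```bash
python3 ft.py; python3 -c "
from h import *
o=arm.get_obs();print(np.round(o['joint_pos'],2),R.from_quat(o['tcp_rot']).as_matrix().round(3).tolist(),o['finger_gap'])
grab('wrist','w6');cv2.imwrite('pics/c6.png',cv2.imread('pics/w6.png')[60:460,120:520])"
```

```text
[-0.5  0.1  0.1] [ 0.02 -0.02 -0.01] [533.5 105.9 196.6] 18.7333
[ 0.28  0.62 -0.82  1.78  0.54  0.98  0.78] [[-1.0, 0.03, 0.0], [0.03, 1.0, 0.0], [-0.0, 0.0, -1.0]] 0.01681896997928389
```

View pics/c6.png

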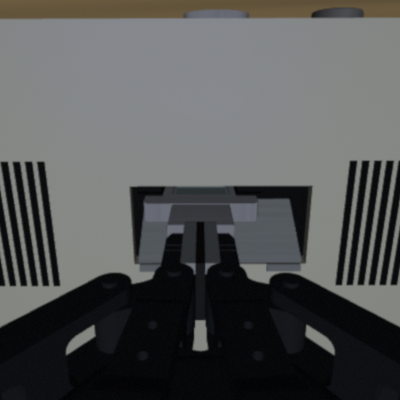

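Closed fingertips are centred over the tab along y. Now I'll push gently, watching the force.

play_rows --dp '[[0,0,0.2],[0,0,0.2],[0,0,0.2],[0,0,0.2],[0,0,0]]' --delta_rot '[[0,0,0],[0,0,0],[0,0,0],[0,0,0],[0,0,0]]'

```text
clock: 19.2
tool_pos: [533.5, 105.8, 188.3]
tcp_rot: [0.015, 1.0, 0.0, 0.0]
ft_force: [0.2, 0.1, 0.1]
finger_gap: 0.0
```

play_rows --dp '[[0,0,0.2],[0,0,0.2],[0,0,0.2],[0,0,0]]' --delta_rot '[[0,0,0],[0,0,0],[0,0,0],[0,0,0]]'

```text
clock: 19.53
tool_pos: [533.3, 105.7, 182.1]
tcp_rot: [0.015, 1.0, 0.0, -0.0]
ft_force: [-0.4, -0.5, -0.7]
finger_gap: 0.2
```

play_rows --dp '[[0,0,0.2],[0,0,0.2],[0,0,0.2],[0,0,0]]' --delta_rot '[[0,0,0],[0,0,0],[0,0,0],[0,0,0]]'

```text
clock: 19.87
tool_pos: [533.3, 105.8, 176.3]
tcp_rot: [0.015, 1.0, 0.0, -0.0]
ft_force: [0.2, 0.4, 1.8]
finger_gap: 0.2
```

play_rows --dp '[[0,0,0.2],[0,0,0.2],[0,0,0.2],[0,0,0]]' --delta_rot '[[0,0,0],[0,0,0],[0,0,0],[0,0,0]]'

```text
clock: 20.2
tool_pos: [533.4, 105.9, 170.1]
tcp_rot: [0.015, 1.0, 0.0, -0.0]
ft_force: [0.3, 0.9, 1.4]
finger_gap: -0.1
```

play_rows --dp '[[0,0,0.2],[0,0,0.2],[0,0,0.2],[0,0,0]]' --delta_rot '[[0,0,0],[0,0,0],[0,0,0],[0,0,0]]'

```text
clock: 20.53
tool_pos: [533.3, 105.6, 164.1]
tcp_rot: [0.015, 1.0, -0.0, -0.0]
ft_force: [0.7, 1.0, 0.6]
finger_gap: 0.2
```

```bash
python3 ft.py
```

```text
[0.1 0.4 0.2] [ 0.04 -0.03  0.  ] [533.3 105.5 164.1] 20.6833
```

```bash
python3 - <<'E'
from h import *
K,r,t=cal('w6');print(-R.from_rotvec(r).as_matrix().T@t)
for z in(120,130,140,150):
    a=px2w('w6',265,262,z);b=px2w('w6',377,262,z);print(z,np.linalg.norm(a-b).round(1),((a+b)/2).round(1))
K,r,t=cal('w5')
s=400/240
for z in(150,160,170,180,190): # tab top c5: (178..211, 164) near... far edge, near edge row 257
    a=px2w('w5',200+178/s,150+164/s,z);b=px2w('w5',200+211/s,150+164/s,z);c=px2w('w5',200+195/s,150+257/s,z)
    print(z,np.linalg.norm(a-b).round(1),np.linalg.norm(c-(a+b)/2).round(1),((a+b)/4+c/2).round(1))
E
```

```text
[463.12675432 107.8755763  328.12665348]
120 68.6 [541.6 106.  120. ]
130 65.3 [537.9 106.1 130. ]
140 62.0 [534.1 106.2 140. ]
150 58.7 [530.3 106.3 150. ]
150 11.5 35.7 [533.9  92.8 150. ]
160 10.9 33.9 [534.1  97.1 160. ]
170 10.3 32.1 [534.3 101.3 170. ]
180 9.7 30.3 [534.5 105.6 180. ]
190 9.1 28.5 [534.7 109.8 190. ]
```

play_rows --dp '[[0,0,0.2],[0,0,0.2],[0,0,0.2],[0,0,0]]' --delta_rot '[[0,0,0],[0,0,0],[0,0,0],[0,0,0]]'

```text
clock: 21.02
tool_pos: [533.3, 105.7, 158.2]
tcp_rot: [0.015, 1.0, -0.0, -0.0]
ft_force: [-0.8, 0.4, 0.8]
finger_gap: -0.1
```

```bash
python3 ft.py
```

```text
[-0.4  0.   0.3] [0.01 0.02 0.01] [533.3 105.7 158.2] 21.1667
```

play_rows --dp '[[0,0,0.2],[0,0,0.2],[0,0,0],[0,0,0]]' --delta_rot '[[0,0,0],[0,0,0],[0,0,0],[0,0,0]]'

```text
clock: 21.5
tool_pos: [533.4, 105.7, 154.3]
tcp_rot: [0.015, 1.0, 0.0, -0.0]
ft_force: [-0.3, -0.0, 1.3]
finger_gap: 0.2
```

```bash
python3 ft.py
```

```text
[0.  0.3 0.2] [ 0.01  0.04 -0.01] [533.4 105.7 154.3] 21.65
```

```bash
python3 -c "
from h import *
grab('scene','s7');grab('wrist','w7');a=cv2.imread('pics/w7.png');b=cv2.imread('pics/s7.png')
f=lambda i:cv2.convertScaleAbs(i,alpha=1.8,beta=20)
cv2.imwrite('pics/c7.png',np.hstack([cv2.resize(f(a[180:330,245:395]),(450,450),interpolation=cv2.INTER_CUBIC),cv2.resize(f(b[190:250,335:395]),(350,450),interpolation=cv2.INTER_CUBIC)]))"
```

```text
(no output)
```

View pics/c7.png

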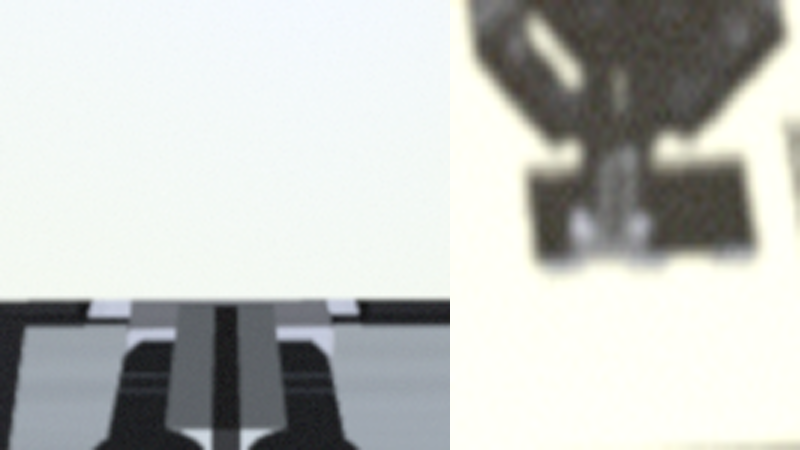

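The last picture (my 12th) shows the closed fingertips sitting over the tab. The bright corners of the tab top show on both sides of the fingers, at about (150,335) and (305,335), and the shoulders are below them. The fingers are on the tab and it is moving with little resistance, so I'll continue.

play_rows --dp '[[0,0,0.2],[0,0,0.2],[0,0,0.2],[0,0,0]]' --delta_rot '[[0,0,0],[0,0,0],[0,0,0],[0,0,0]]'

```text
clock: 22.08
tool_pos: [533.5, 105.7, 148.3]
tcp_rot: [0.015, 1.0, -0.0, 0.0]
ft_force: [0.3, -1.1, 1.4]
finger_gap: -0.1
```

```bash
python3 ft.py
```

```text
[ 0.3 -0.6  0.8] [-0.08 -0.03  0.  ] [533.5 105.7 148.4] 22.2333
```

play_rows --dp '[[0,0,0.2],[0,0,0.2],[0,0,0.2],[0,0,0]]' --delta_rot '[[0,0,0],[0,0,0],[0,0,0],[0,0,0]]'

```text
clock: 22.57
tool_pos: [533.4, 105.6, 142.2]
tcp_rot: [0.015, 1.0, -0.0, -0.0]
ft_force: [-0.3, -1.5, 0.3]
finger_gap: 0.1
```

```bash
python3 ft.py
```

```text
[-0.  -0.9  0.4] [-0.13 -0.01  0.03] [533.4 105.7 142.3] 22.7167
```

play_rows --dp '[[0,0,0.2],[0,0,0.2],[0,0,0.15],[0,0,0]]' --delta_rot '[[0,0,0],[0,0,0],[0,0,0],[0,0,0]]'

```text
clock: 23.05
tool_pos: [533.3, 105.6, 136.7]
tcp_rot: [0.015, 1.0, -0.0, -0.0]
ft_force: [0.2, -0.8, 1.6]
finger_gap: 0.1
```

play_rows --dp '[[0,0,0.1],[0,0,0.1],[0,0,0.1],[0,0,0]]' --delta_rot '[[0,0,0],[0,0,0],[0,0,0],[0,0,0]]'

```text
clock: 23.38
tool_pos: [533.1, 106.1, 134.0]
tcp_rot: [0.015, 1.0, 0.0, -0.0]
ft_force: [-1.7, -0.6, 4.0]
finger_gap: -0.2
```

```bash
python3 ft.py
```

```text
[-1.5 -0.3  4.1] [-0.04  0.32 -0.01] [533.1 106.1 134. ] 23.5333
```

play_rows --dp '[[0,0,0.1],[0,0,0.1],[0,0,0],[0,0,0]]' --delta_rot '[[0,0,0],[0,0,0],[0,0,0],[0,0,0]]'

```text
clock: 23.87
tool_pos: [533.3, 106.1, 132.0]
tcp_rot: [0.015, 1.0, 0.0, -0.0]
ft_force: [-1.0, 0.1, 3.8]
finger_gap: 0.2
```

play_rows --dp '[[0,0,0.1],[0,0,0.1],[0,0,0],[0,0,0]]' --delta_rot '[[0,0,0],[0,0,0],[0,0,0],[0,0,0]]'

```text
clock: 24.2
tool_pos: [533.2, 105.9, 129.9]
tcp_rot: [0.015, 1.0, 0.0, -0.0]
ft_force: [-1.7, 0.9, 2.7]
finger_gap: -0.1
```

```bash
python3 ft.py
```

```text
[-2.   0.1  2.9] [0.16 0.41 0.02] [533.1 105.8 129.9] 24.35
```

play_rows --dp '[[0,0,0.1],[0,0,0.05],[0,0,0]]' --delta_rot '[[0,0,0],[0,0,0],[0,0,0]]'

```text
clock: 24.6
tool_pos: [533.4, 105.7, 128.4]
tcp_rot: [0.015, 1.0, 0.0, -0.0]
ft_force: [-1.6, 1.1, 3.3]
finger_gap: 0.1
```

play_rows --dp '[[0,0,0.1],[0,0,0],[0,0,0]]' --delta_rot '[[0,0,0],[0,0,0],[0,0,0]]'

```text
clock: 24.85
tool_pos: [533.6, 105.7, 128.1]
tcp_rot: [0.015, 1.0, -0.0, 0.0]
ft_force: [-2.6, -0.4, 7.0]
finger_gap: -0.3
```

```bash
python3 ft.py
```

```text
[-2.7 -0.1  6.8] [-0.05  0.5  -0.  ] [533.6 105.7 128.1] 25.0
```

play_rows --dp '[[0,0,0.1],[0,0,0],[0,0,0]]' --delta_rot '[[0,0,0],[0,0,0],[0,0,0]]'

```text
clock: 25.25
tool_pos: [533.9, 105.8, 128.0]
tcp_rot: [0.015, 1.0, -0.0, 0.001]
ft_force: [-2.6, -1.3, 12.0]
finger_gap: 0.3
```

```bash
python3 ft.py
```

```text
[-3.  -1.4 11.9] [-0.22  0.73 -0.02] [533.9 105.8 128. ] 25.4
```

There's a firm stop at TCP z = 128.0, which puts the tab top 38 mm below the lid. That is exactly the home level. Withdrawing.

play_rows --dp '[[0,0,-0.2],[0,0,-0.5],[0,0,-0.8],[0,0,-1],[0,0,-1.5]]' --delta_rot '[[0,0,0],[0,0,0],[0,0,0],[0,0,0],[0,0,0]]'

```text
clock: 25.82
tool_pos: [533.0, 105.2, 166.6]
tcp_rot: [0.015, 1.0, -0.0, -0.001]
ft_force: [-0.9, -0.1, -0.1]
finger_gap: -0.4
```

play_rows --dp '[[0,0,-2],[0,0,-3],[0,0,-3],[0,0,-3],[0,0,-1]]' --delta_rot '[[0,0,0],[0,0,0],[0,0,0],[0,0,0],[0,0,0]]'

```text
clock: 26.23
tool_pos: [536.8, 107.0, 292.5]
tcp_rot: [0.016, 1.0, 0.002, 0.006]
ft_force: [0.3, 0.5, -0.0]
finger_gap: -0.2
```

play_rows --dp '[[-4,0,0],[-4,0,0],[-4,0,0],[-3,0,0],[0,0,0]]' --delta_rot '[[0,0,0],[0,0,0],[0,0,0],[0,0,0],[0,0,0]]'

```text
clock: 26.65
tool_pos: [689.0, 98.5, 284.1]
tcp_rot: [0.018, 1.0, 0.0, 0.002]
ft_force: [-0.3, -0.9, -1.0]
finger_gap: -0.1
```

play_rows --dp '[[0,0,0],[0,0,0],[0,0,0],[0,0,0]]' --delta_rot '[[0,0,0],[0,0,0],[0,0,0],[0,0,0]]'

```text
clock: 26.98
tool_pos: [682.6, 101.5, 287.5]
tcp_rot: [0.015, 1.0, -0.0, 0.0]
ft_force: [-0.3, -0.7, 0.4]
finger_gap: 0.1
```

```bash
python3 ft.py; python3 - <<'E'
from h import *
for n in('top','scene'):
    grab(n,n+'9')
    a=cv2.imread(f'pics/{n}0.png').astype(float);b=cv2.imread(f'pics/{n}9.png').astype(float)
    S=[[-5,x] for x in(-35,-20,0,20,35)]; 
    for s in([-15,0,15]):
        P=[[541+s,116+y-.03*0,155] for y in(-35,-20,0,20,35)]
        q=w2px(n+'0',P).round().astype(int); print(n,s,[ (int(a[v,u].mean()),int(b[v,u].mean())) for u,v in q])
    d=np.abs(a-b).mean(2); c=w2px(n+'0',[[541,116,155]])[0].astype(int)
    print(c,'slot diff',d[c[1]-12:c[1]+12,c[0]-25:c[0]+25].mean(),d[c[1]-12:c[1]+12,c[0]-25:c[0]+25].max())
    for nm,P in dict(stones=[625,-385,10],loupe=[0,0,0],tweez=[0,0,0]).items(): pass
    m=(d>25).astype(np.uint8); k,l,st,ce=cv2.connectedComponentsWithStats(m)
    print([(x[:5].tolist()) for x in st[1:] if x[4]>8])
E
```

```text
[0.1 0.1 0.3] [ 0.02 -0.01 -0.  ] [682.9 101.1 287.3] 27.1333
top -15 [(105, 119), (106, 119), (106, 118), (106, 119), (106, 119)]
top 0 [(104, 117), (105, 118), (107, 119), (108, 120), (108, 121)]
top 15 [(106, 119), (106, 119), (107, 120), (107, 120), (108, 121)]
[260 269] slot diff 18.850277777777777 128.66666666666666
[[210, 122, 215, 358, 22305], [408, 266, 10, 6, 33], [421, 266, 14, 6, 41], [426, 271, 5, 3, 12], [321, 291, 19, 15, 102], [348, 340, 25, 16, 98], [588, 418, 52, 47, 1383], [317, 460, 7, 11, 55], [312, 474, 3, 6, 12]]
scene -15 [(92, 98), (92, 93), (92, 29), (92, 28), (93, 29)]
scene 0 [(91, 98), (92, 99), (92, 79), (94, 33), (94, 29)]
scene 15 [(92, 96), (94, 99), (94, 94), (94, 52), (94, 41)]
[367 217] slot diff 37.845277777777774 105.66666666666667
[[0, 0, 53, 25, 869], [227, 0, 28, 10, 192], [273, 0, 13, 6, 59], [289, 0, 5, 4, 13], [294, 0, 8, 5, 17], [308, 0, 12, 4, 32], [283, 5, 8, 10, 44], [241, 13, 33, 34, 415], [287, 16, 142, 215, 8598], [8, 29, 78, 96, 3541], [295, 42, 12, 9, 30], [276, 44, 7, 4, 14], [272, 49, 2, 9, 16], [294, 49, 25, 12, 81], [274, 67, 3, 7, 13], [319, 66, 6, 24, 92], [287, 77, 7, 4, 16], [299, 77, 8, 3, 14], [202, 245, 11, 3, 18]]
```

```bash
python3 - <<'E'
from h import *
a=cv2.imread('pics/top0.png');b=cv2.imread('pics/top9.png')
for n,u,v in(('lid',245,245),('lid',220,300),('lid',275,300),('wood',100,400),('stand',418,283)): print(n,a[v-1:v+2,u-1:u+2].mean().round(),b[v-1:v+2,u-1:u+2].mean().round())
# slot edge profiles across x and y
print(a[252:292,261].mean(1).astype(int).tolist());print(b[252:292,261].mean(1).astype(int).tolist())
print(a[270,232:290:1].mean(1).astype(int).tolist());print(b[270,232:290].mean(1).astype(int).tolist())
E
```

```text
lid 164.0 183.0
lid 163.0 182.0
lid 164.0 183.0
wood 98.0 110.0
stand 99.0 112.0
[164, 163, 164, 163, 160, 147, 124, 108, 99, 99, 105, 107, 106, 106, 106, 107, 107, 107, 107, 107, 108, 106, 105, 106, 106, 105, 106, 116, 138, 158, 163, 164, 163, 163, 164, 164, 163, 163, 163, 163]
[183, 182, 182, 183, 179, 164, 139, 121, 110, 111, 118, 120, 119, 119, 119, 120, 120, 119, 119, 120, 120, 119, 118, 119, 118, 118, 119, 130, 154, 176, 182, 182, 182, 182, 182, 182, 182, 183, 182, 182]
[122, 153, 162, 163, 163, 163, 164, 150, 109, 107, 110, 108, 108, 108, 108, 107, 108, 108, 108, 108, 108, 108, 107, 107, 108, 108, 107, 107, 107, 107, 106, 106, 106, 106, 106, 106, 106, 105, 105, 105, 106, 105, 105, 105, 105, 104, 105, 107, 106, 107, 146, 162, 163, 163, 163, 164, 164, 164]
[136, 171, 181, 182, 182, 182, 181, 167, 123, 120, 123, 121, 120, 121, 121, 121, 121, 121, 120, 121, 121, 120, 120, 120, 121, 120, 120, 120, 121, 119, 119, 119, 119, 118, 119, 119, 119, 118, 118, 118, 118, 117, 118, 117, 117, 117, 117, 119, 120, 118, 154, 141, 99, 56, 37, 38, 41, 42]
```

The whole top picture is about 12% brighter than at the start. Allowing for that, the flap's profile matches the shut flap in the first picture. Handing in.

```bash
python3 -c "
from cell import arm
print(arm.sign_off())"
```

```text
the job is handed in; nothing more can be done
None
```

The cassette is loaded tab up in the light source and fully home on its stop. The flap has swung shut, and I handed the job in at about 27 s (limit 72 s); the sign-off gave no verdict.

**What I did**
- **Pick-up:** I gripped the wide cassette by its tab, lifted it from the far slot of the stand and lowered it through the flap.
- **Finding the carrier:** The foot first landed on the carrier's end wall. I stepped along the slot towards −y and found the mouth about 9–10 mm off centre.
- **Lowering:** I eased the cassette about 30 mm into the carrier and let go. I then pushed it home with closed fingertips, turned 90° so the fingers cleared the slot.

**Last checks**
- **Stop:** The push ended on a solid stop with the tab top 38 mm below the lid, which is the stated home level. The most I read was about 12 N on the tool.
- **Flap:** In the final top picture, pixel values across the slot match the shut flap at the start, allowing for the whole picture being about 12% brighter.
- **Robot:** The arm is clear of everything, with forces near zero.
- **Other items:** In the final top picture, the changes I saw at the stand were where the cassette had been. I did not check the tray, tweezers and loupe one by one.

**What disagreed or is less certain**
- **Roller:** I felt only about 4 N, and only in the last 8 mm or so, later than the 49 mm the description gives.
- **Final view:** I had used all 12 pictures, so I checked the end state from numbers and did not look at a picture of it. In the final scene picture the arm blocked part of the slot, so only the top view supports the flap check.

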